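# Seat the mixer's tube block and hold the run paddle half way

### The job

On the lab bench, first press the loose aluminium tube block down into the bench mixer's recess until it sits level and fully home, flush with the frame around it. Then press the spring paddle of the grey hold-to-run control half way down, level with the top of the steel index post beside it, and keep it there: never push it to its bottom stop, where the mixer trips off, and leave everything else on the bench where it is. The program finishes while the robot is still holding the paddle half way down.

Things in the scene. Friction and masses are not known exactly. Their poses are not given: they have to be found in the camera images.
- mixer: white bench mixer fixed to the bench, body 190 x 170 x 60 mm, a grey square-edged frame on top with a rectangular recess; stands on either the left or the right. Origin on the bench right under the recess's centre; z up, its dark display panel faces its -x, the recess's long side runs along its y. The frame's top is 72 mm above the bench and nothing on the mixer is higher except the unseated block.
- nest (a point): centre of the recess's floor, 60 mm above the bench (axes as the mixer's). The recess is 90 mm (x) by 132 mm (y) and 12 mm deep; the floor is hard and level. Four push-fit rubber studs stand in it at x = +-32 mm, y = +-52 mm, each up to 8 mm proud of the floor, by unequal amounts at the start; a stud sinks under about 2.5 N and stays where it is pushed.
- insert: loose aluminium tube block with 24 dark dimples, a flat plate of 86 x 128 x 12 mm, about 0.2 kg. Origin at the centre of its underside, axes as the mixer's. It starts in the recess, standing on the studs, a few mm proud and usually crooked. Pushed straight down on its top (about 10 N at the centre, then on any corner still up) it sinks to the recess's floor, its top then flush with the frame, 72 mm above the bench.
- control: grey hold-to-run control fixed to the bench, box 160 (x) x 90 (y) x 40 mm, on the other side from the mixer. Origin on the bench under its centre, z up. The paddle's hinge line is parallel to its y at x = +55 mm, 58 mm above the bench; the paddle reaches from there towards its -x and slants upward at rest. The steel index post (12 x 5 mm, at x = -43 mm, y = +40 mm) has its top 84 mm above the bench: the height of the middle of the pad's top when the paddle is half way down.
- paddle (a joint): how far the sprung paddle is pressed, rad: 0 at rest (raised, its arm sloping up by 0.4 rad), 0.2 half way, 0.4 at its bottom stop (arm level). It springs back when let go. Straight down at the pad it takes about 4 N to start, 8 N half way and 12 N at the bottom.
- paddle_pad (a point): middle of the top face of the paddle's black pad (44 x 52 mm, 12 mm thick), 100 mm from the hinge line and 6 mm above the arm's centre line; about 102 mm above the bench at rest, 84 mm half way, 64 mm at the bottom. Its z axis is normal to the pad.
- jar: bystander: small amber glass jar, 46 mm wide, 65 mm high, standing between the mixer and the control; origin at its foot
- petri: bystander: closed clear petri dish, 90 mm wide, 16 mm high, at the left side; origin under its centre
- timer: bystander: small white lab timer with dark display, 55 x 60 x 20 mm, lying near the robot; origin under its centre
- tube_rack: bystander: green tube rack, 70 x 160 x 55 mm, behind; origin under its centre
- tip_box: bystander: orange pipette tip box with clear lid, 85 x 120 x 80 mm, behind; origin under its centre
- bottle: bystander: glass bottle with blue cap, 80 mm wide, 170 mm high, behind; origin at its foot
- beaker: bystander: empty glass beaker, 70 mm wide, 90 mm high, at the right side; origin at its foot

How it is judged:
By the outcome, as a careful person would: the job done as asked, in the order asked, and still so for the second after the job is handed in, while the arm keeps its last pose, push and grip.
It also fails if it takes over 56 s, if anything falls off the work surface, if the arm or the gripper's body presses on something with over 40 N, if the wrist force passes 120 N, or if a joint passes its speed limit or range.

### The arm

A 6-joint arm with a two-finger parallel gripper is mounted at the origin on the work surface. World frame = base frame: x ahead of the robot, y to its left, z up, the work surface at z = 0. Lengths are in m, angles in rad, forces in N, time in s.
With the tool pointing down it reaches from about 0.35 to 0.975 m from the base axis. Payload 4.9 kg.
Tool frame: the origin (TCP) lies on the mounting face of the last link; the fingertips stand 173 mm ahead of it and the grasp point (between the pads) lies 155 mm ahead of it; z points along the fingers, y is the direction in which the jaws open and shut (so a half turn about z gives the same grasp; the last joint's range is limited). The gripper opens to 85 mm and grips with 20 to 120 N. Pads are 22 mm wide; open, the fingers measure 114 mm over their backs; the gripper's body (76 mm by 85 mm) begins 54 mm behind the grasp point. The pads swing forward as they close: fully open they stand 13 mm farther back than shut.
Start: joints at [-1.292, 0.053, 1.613, -0, 1.476, -0.119], TCP at [0.242, -0.576, 0.405] pointing down, gripper open.
Joint ranges: [-3.01, 3.01], [-1.01, 2.22], [0.06, 2.58], [-1.02, 4.17], [0.09, 2.62], [-3.14, 3.14]. Speed limits (rad/s): [2.57, 2.57, 3.14, 3.14, 3.14, 3.14].

### API

Orientations are given as a unit quaternion [w, x, y, z].
In Python, from plant import manip gives the robot as it stands.
- The arm moves only by the tool play_rows, never from a script. Its argument "increments" is a list of rows, each an object with "offset": the shift along the tool's x, y, z in mm, a list of three; "twist": the turn about the tool's z in rad; "grip": the opening, from 0 (shut) to 1 (fully open). In form: [{"offset": [dx, dy, dz], "twist": twist, "grip": grip}, ...]. A call has 1 to 5 rows; each row is the pose to reach, as a shift and turn from the pose commanded when the call began, along the tool's axes at that moment; what a row does not reach only later rows make up. A row lasts 1/12 s, in which the tool goes at most 41.7 mm and 7.16 degrees, less where a joint would pass 70% of its speed; a pose out of reach is approached as far as the arm can. A call with a gripper value outside its range is refused whole. The fingers move at their own pace and stop on an object; the grip force is fixed at half the most. Time passes only in rows, so rows that repeat a pose let the fingers close. It gives the time, the measured TCP pose, the force and the opening at its end, in the units of the state.
- manip.state(): the state, without advancing time (a new reading comes with each control period).
- manip.grab_frame(name): name is "scene" or "side" or "wrist"; returns the picture (400x640x3 uint8, blue, green, red); there is no depth.
- manip.get_calibration(name): a dict with "fx", "fy", "cx", "cy" (pixels), "T" (4x4, takes a point from camera to world coordinates). Camera axes: x right, y down, z forward; pixel columns grow to the right and rows downward; lengths in m; the calibration is good to about 2 mm. The wrist camera is an equidistant fisheye: a pixel r from the principal point sees the ray r / f radians off the axis. A picture is of the moment at which its call begins: read the wrist's pose just before it. get_calibration takes no time and is no camera call; for the wrist camera it gives the pose at the moment of the call.
- manip.job_done(): hands the job in, once; it reports no verdict.
Trained networks look in the newest picture that a camera, given by its name, has taken for a name from the list of things; names that differ only in an ending like _2 or _b are one class to them, and where a whole thing is asked for, a point or a joint stands for the part that bears it (a point fixed in the world has none). Each returns a list of dicts, best first, with "p" (0 to 1); they miss things now and then, are a little off and sometimes report something else, mostly with a low value. They report only what shows in the picture. A call takes as long as a camera call.
- manip.boxes_of(query, camera): "xyz" ([x, y, z] in m, in the coordinates of the camera as it stood for that picture, good to about 4 mm: the middle of the surface that is visible of it).
- manip.tip_of(query, camera): "xyz" ([x, y, z] in m, in the coordinates of the camera as it stood for that picture, good to about 4 mm: a listed point, or the origin of a listed thing).
The state is a dict: "time": time; "joint_pos": joint angles; "joint_vel": joint speeds; "joint_efforts": joint torques, N m; "tool_pos": TCP position; "tool_rot": TCP orientation; "contact_force": force on the tool from outside, world axes, zero at the start; "ft_torque": the same for the moment, N m; "gripper_width": opening from 0.0 (shut) to 1.0 (fully open).
Only numpy, scipy, OpenCV 4.12 (cv2) and the standard library are available. Lean on these libraries where they do the work, as an engineer would, in place of code of your own. Each camera call takes 0.05 s, during which the arm holds its last target. There are 200 camera calls.

## Working session

There is one attempt and no reset: what is moved stays moved. The work goes in short steps, Python scripts to look and compute and a tool call to move; the robot and the scene stay as the last step left them, time stands still between calls to the robot, and variables do not carry over. Pictures are saved under pics/ and viewed, about 8 in all and at most 12, crops included, and the job is handed in when it is done.

Besides the shell and the picture viewer there is one more tool, called after "Request:" as a command line: name --argument value ..., lists and objects as JSON in quotes. play_rows: Moves the arm, as the interface text tells. Its arguments: {"type":"object","properties":{"increments":{"type":"array"}},"required":["increments"]}

```bash
mkdir -p pics; ls; cat > h.py <<'E'
import numpy as np,cv2
from scipy.spatial.transform import Rotation as R
from plant import manip
def w(cam,p):
    T=np.array(manip.get_calibration(cam)["T"]); return (T@np.r_[p,1])[:3]
def st():
    s=manip.state(); print('t',round(s['time'],2),'tcp',np.round(s['tool_pos'],4),'q',np.round(s['tool_rot'],4),'F',np.round(s['contact_force'],1),'M',np.round(s['ft_torque'],2),'g',round(s['gripper_width'],2)); return s
E
python3 - <<'E'
from h import *
s=st(); q=s['tool_rot']; print(R.from_quat([*q[1:],q[0]]).as_matrix().round(3))
a=manip.grab_frame('scene'); b=manip.grab_frame('side')
cv2.imwrite('pics/a.png',a); cv2.imwrite('pics/b.png',b)
for c in('scene','side'):
    k=manip.get_calibration(c);print(c,k['fx'],k['cx'],k['cy'],np.round(k['T'],3).tolist())
    for n in('mixer','nest','insert','control','paddle_pad'):
        for d in manip.tip_of(n,c)[:2]: print(c,n,round(d['p'],2),w(c,d['xyz']).round(4))
st()
E
```

```text
pics
t 0.0 tcp [ 0.242  -0.5759  0.4034] q [-1.000e-03  9.803e-01  1.976e-01 -1.000e-04] F [ 0.1 -0.2 -0.1] M [ 0.02  0.03 -0.01] g 1.0
[[ 0.922  0.387 -0.001]
 [ 0.387 -0.922  0.002]
 [ 0.    -0.002 -1.   ]]
scene 488.1237071353048 317.28411695772485 200.9097576537584 [[-0.638, 0.458, -0.619, 1.469], [0.77, 0.381, -0.512, 0.737], [0.001, -0.803, -0.596, 0.925], [0.0, 0.0, 0.0, 1.0]]
scene mixer 0.9 [ 0.5054 -0.1779 -0.0007]
scene mixer 0.54 [ 0.5118 -0.4732 -0.0014]
scene nest 0.59 [ 0.5034 -0.1796  0.0599]
scene insert 0.59 [ 0.5036 -0.1809  0.065 ]
scene insert 0.54 [0.577  0.     0.0008]
scene control 0.7 [0.5051 0.1911 0.0013]
scene paddle_pad 0.58 [0.4702 0.185  0.1025]
side 423.8531380792951 320.7620311412857 198.37889763312074 [[-0.979, -0.135, 0.15, 0.36], [-0.201, 0.617, -0.761, 1.093], [0.01, -0.775, -0.631, 1.014], [0.0, 0.0, 0.0, 1.0]]
side mixer 0.77 [ 0.502  -0.1871  0.0017]
side insert 0.71 [ 0.5001 -0.1828  0.0683]
side insert 0.54 [ 0.5015 -0.1851 -0.0008]
side control 0.85 [0.5027 0.1835 0.0019]
side paddle_pad 0.85 [0.4674 0.1795 0.1021]
t 0.6 tcp [ 0.2421 -0.5762  0.4047] q [0.     0.9803 0.1976 0.    ] F [0.9 0.  0.3] M [ 0.08 -0.06 -0.03] g 1.0
```

View pics/a.png

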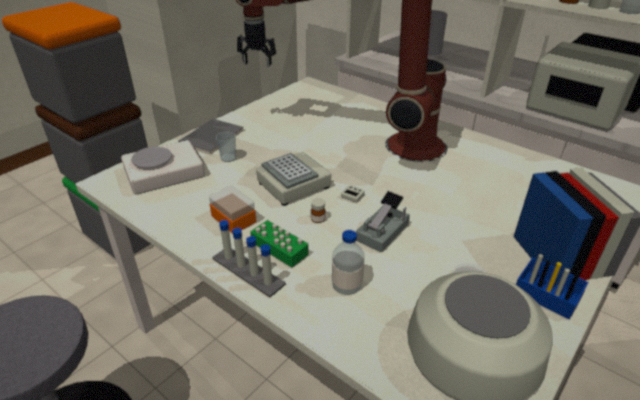

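View pics/b.png

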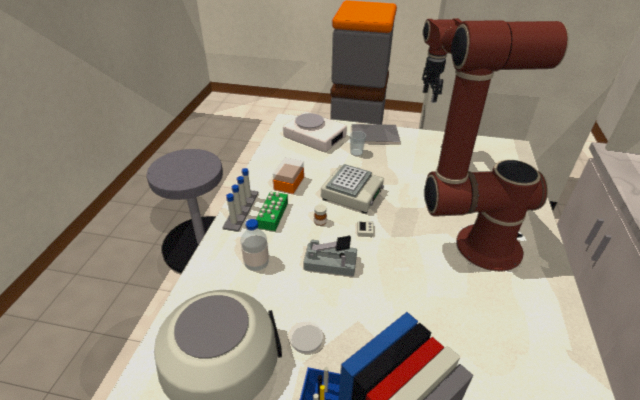

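The mixer is on the right at about (290,175) in the scene view, with the block in its recess. The control is on the left at about (380,225), with its pad towards the robot. The networks agree with the pictures, so I'll move over the mixer now.

Request:
play_rows --increments '[{"offset":[37,-17,0],"twist":0.08,"grip":0},{"offset":[70,-40,0],"twist":0.16,"grip":0},{"offset":[104,-66,0],"twist":0.24,"grip":0},{"offset":[138,-90,0],"twist":0.32,"grip":0},{"offset":[170,-115,0],"twist":0.4,"grip":0}]'

```text
time: 1.02
tool_pos: [0.3549, -0.4027, 0.4048]
tool_rot: [0.0, 1.0, -0.003, 0.0]
contact_force: [1.0, 0.3, 0.7]
gripper_width: 0.299
```

Request:
play_rows --increments '[{"offset":[13,-38,0],"twist":0,"grip":0},{"offset":[26,-76,0],"twist":0,"grip":0},{"offset":[40,-114,0],"twist":0,"grip":0},{"offset":[53,-152,0],"twist":0,"grip":0},{"offset":[65,-190,0],"twist":0,"grip":0}]'

```text
time: 1.43
tool_pos: [0.4199, -0.2126, 0.405]
tool_rot: [0.0, 1.0, -0.001, 0.0]
contact_force: [0.4, -0.0, -0.6]
gripper_width: -0.002
```

```bash
cat > look.py <<'E'
from h import *
import sys
s=st(); T=np.array(manip.get_calibration('wrist')["T"]); k=manip.get_calibration('wrist')
a=manip.grab_frame('wrist'); cv2.imwrite(sys.argv[1],a)
print(k['fx'],k['cx'],k['cy'],T.round(3).tolist())
for n in sys.argv[2:]:
    for f in ('tip_of','boxes_of'):
        for d in getattr(manip,f)(n,'wrist')[:2]: print(f,n,round(d['p'],2),(T@np.r_[d['xyz'],1])[:3].round(4))
E
python3 look.py pics/c.png insert nest mixer paddle_pad control jar
```

```text
t 1.43 tcp [ 0.4199 -0.2126  0.405 ] q [ 2.0e-04  1.0e+00 -1.3e-03  4.0e-04] F [ 0.4 -0.  -0.6] M [ 0.   -0.07 -0.01] g -0.0
309.70691628693146 321.8572103548153 203.10422478218632 [[-0.002, -0.966, -0.26, 0.486], [-1.0, 0.003, -0.001, -0.214], [0.002, 0.26, -0.966, 0.374], [0.0, 0.0, 0.0, 1.0]]
tip_of insert 0.76 [ 0.5016 -0.1846  0.0653]
tip_of insert 0.53 [ 0.4152  0.0037 -0.0026]
boxes_of insert 0.67 [0.4967 0.1593 0.0388]
boxes_of insert 0.55 [ 0.5004 -0.1892  0.0792]
boxes_of nest 0.82 [ 0.4591 -0.1794  0.0592]
tip_of mixer 0.45 [ 0.5032  0.1818 -0.003 ]
boxes_of mixer 0.58 [ 0.4585 -0.1828  0.0613]
tip_of paddle_pad 0.83 [0.472  0.1828 0.0989]
tip_of paddle_pad 0.59 [ 0.5017 -0.1863  0.068 ]
boxes_of paddle_pad 0.95 [0.4849 0.1776 0.0917]
tip_of control 0.7 [ 0.5012  0.1816 -0.0031]
tip_of control 0.51 [ 0.5797 -0.0039  0.0006]
boxes_of control 0.79 [0.4945 0.1592 0.0376]
tip_of jar 0.82 [ 0.583  -0.0071  0.0014]
boxes_of jar 0.64 [ 0.5751 -0.0165  0.0592]
```

View pics/c.png

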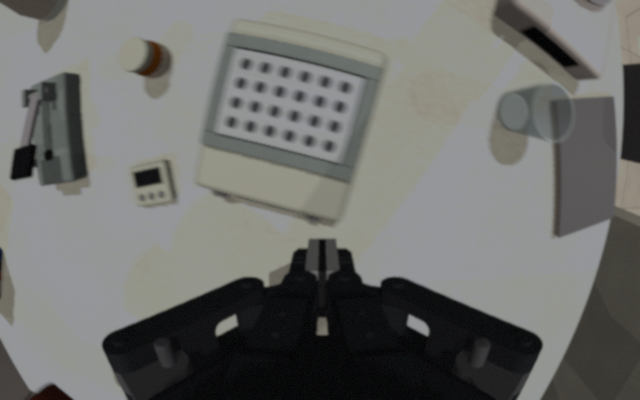

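The block is at about (290,105) and is turned by around 10–14°. The control is at the left edge at about (50,130), and the jar, timer and beaker are clear of the path. I'll get the yaw by fitting corner pixels.

```bash
cat > px.py <<'E'
from h import *
def ray(T,k,u,v,z):
    x,y=u-k['cx'],v-k['cy']; r=np.hypot(x,y); th=r/k['fx']
    d=np.array([x/r*np.sin(th),y/r*np.sin(th),np.cos(th)]); d=T[:3,:3]@d; return T[:3,3]+d*(z-T[2,3])/d[2]
E
python3 - <<'E'
from px import *
a=cv2.imread('pics/c.png')
k=manip.get_calibration('wrist');T=np.array(k['T'])
g=a.astype(int); m=((g[:,:,0]>g[:,:,2]-2)&(g.min(2)>110)).astype(np.uint8)  # bluish light plate
m[:, :190]=0;m[:,400:]=0;m[200:]=0
m=cv2.morphologyEx(m,cv2.MORPH_CLOSE,np.ones((15,15)))
n,l,s,c=cv2.connectedComponentsWithStats(m); i=1+s[1:,4].argmax(); print(s[i],c[i])
cn=max(cv2.findContours((l==i).astype(np.uint8),0,2)[0],key=cv2.contourArea)[:,0]
P=np.array([ray(T,k,u,v,.079)[:2] for u,v in cn])
print(cv2.minAreaRect((P*1000).astype(np.float32)))
# hand pixels: frame strips' outer corners
for u,v in [(230,32),(384,66),(351,180),(204,131)]: print(ray(T,k,u,v,.072).round(4))
cv2.imwrite('pics/c2.png',cv2.resize(a[0:210,180:420],None,fx=3,fy=2.8))
E
```

```text
[  190     0   210   200 21126] [276.12160371  79.15630029]
((513.9055786132812, -185.62814331054688), (210.40704345703125, 210.60462951660156), 88.93989562988281)
[ 0.5804 -0.1256  0.072 ]
[ 0.5415 -0.2773  0.072 ]
[ 0.4274 -0.2455  0.072 ]
[ 0.4799 -0.0972  0.072 ]
```

View pics/c2.png

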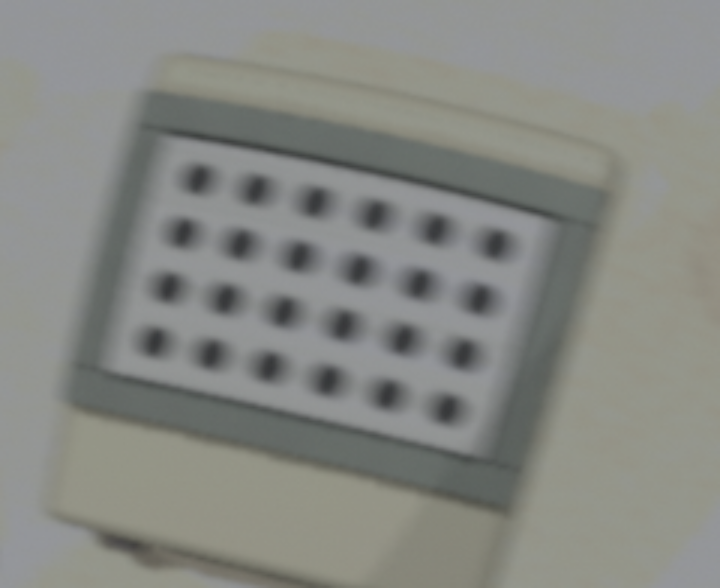

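The crop shows the plate's corners at about (160,137), (557,215), (480,455) and (103,372). The grey frame surrounds them.

```bash
python3 - <<'E'
from px import *
k=manip.get_calibration('wrist');T=np.array(k['T'])
for n,z,p in [('plate',.078,[(160,137),(557,215),(480,455),(103,372)]),('dim',.078,[(198,180),(497,244),(447,408),(155,342)]),('frame',.072,[(148,92),(608,190),(510,508),(70,402)])]:
    P=np.array([ray(T,k,180+u/3,v/2.8,z)[:2] for u,v in p]); print(n,P.mean(0).round(4),P.round(4).tolist())
    for i in range(4):
        d=P[(i+1)%4]-P[i]; print(' len',np.linalg.norm(d).round(4),'ang',np.degrees(np.arctan2(d[1],d[0])).round(2))
E
```

```text
plate [ 0.5031 -0.1835] [[0.5603, -0.1313], [0.5289, -0.2583], [0.4458, -0.234], [0.4775, -0.1106]]
 len 0.1308 ang -103.87
 len 0.0866 ang 163.76
 len 0.1274 ang 75.58
 len 0.0853 ang -13.99
dim [ 0.5027 -0.184 ] [[0.5434, -0.1442], [0.5183, -0.2392], [0.462, -0.2234], [0.4871, -0.1291]]
 len 0.0983 ang -104.8
 len 0.0585 ang 164.35
 len 0.0976 ang 75.09
 len 0.0583 ang -14.98
frame [ 0.503  -0.1853] [[0.5795, -0.125], [0.5395, -0.2759], [0.426, -0.2445], [0.467, -0.0958]]
 len 0.1562 ang -104.84
 len 0.1178 ang 164.55
 len 0.1543 ang 74.57
 len 0.1162 ang -14.53
```

Request:
play_rows --increments '[{"offset":[30,-10,25],"twist":0.09,"grip":0},{"offset":[60,-20,50],"twist":0.18,"grip":0},{"offset":[83,-28,80],"twist":0.26,"grip":0},{"offset":[83,-28,115],"twist":0.26,"grip":0},{"offset":[83,-28,135],"twist":0.26,"grip":0}]'

```text
time: 2.5
tool_pos: [0.5027, -0.1859, 0.2657]
tool_rot: [-0.001, 0.991, -0.13, -0.002]
contact_force: [-0.6, 0.8, -0.4]
gripper_width: 0.002
```

```bash
python3 -c "
from h import *
st()"
```

```text
t 2.5 tcp [ 0.5027 -0.1859  0.2657] q [-9.000e-04  9.915e-01 -1.302e-01 -2.300e-03] F [-0.6  0.8 -0.4] M [ 0.06  0.   -0.01] g 0.0
```

Request:
play_rows --increments '[{"offset":[0,0,12],"twist":0,"grip":0},{"offset":[0,0,15],"twist":0,"grip":0},{"offset":[0,0,17],"twist":0,"grip":0},{"offset":[0,0,19],"twist":0,"grip":0},{"offset":[0,0,20],"twist":0,"grip":0}]'

```text
time: 2.92
tool_pos: [0.5033, -0.1873, 0.2519]
tool_rot: [0.001, 0.991, -0.131, 0.001]
contact_force: [-2.6, 2.0, 7.1]
gripper_width: 0.002
```

Request:
play_rows --increments '[{"offset":[0,0,2],"twist":0,"grip":0},{"offset":[0,0,3],"twist":0,"grip":0},{"offset":[0,0,4],"twist":0,"grip":0},{"offset":[0,0,5],"twist":0,"grip":0},{"offset":[0,0,5],"twist":0,"grip":0}]'

```text
time: 3.33
tool_pos: [0.5035, -0.1873, 0.2477]
tool_rot: [0.001, 0.991, -0.131, 0.002]
contact_force: [-2.8, 1.7, 5.5]
gripper_width: -0.001
```

Request:
play_rows --increments '[{"offset":[0,0,1],"twist":0,"grip":0},{"offset":[0,0,2],"twist":0,"grip":0},{"offset":[0,0,3],"twist":0,"grip":0},{"offset":[0,0,3],"twist":0,"grip":0}]'

```text
time: 3.67
tool_pos: [0.5036, -0.1872, 0.2454]
tool_rot: [0.001, 0.991, -0.131, 0.001]
contact_force: [-5.8, 2.2, 10.0]
gripper_width: -0.002
```

Request:
play_rows --increments '[{"offset":[0,0,1],"twist":0,"grip":0},{"offset":[0,0,2],"twist":0,"grip":0},{"offset":[0,0,3],"twist":0,"grip":0},{"offset":[0,0,3],"twist":0,"grip":0}]'

```text
time: 4.0
tool_pos: [0.504, -0.1874, 0.2453]
tool_rot: [0.001, 0.991, -0.131, 0.001]
contact_force: [-12.7, 6.0, 26.6]
gripper_width: 0.005
```

Request:
play_rows --increments '[{"offset":[0,0,-18],"twist":0,"grip":0},{"offset":[14,23,-18],"twist":0,"grip":0},{"offset":[28,46,-18],"twist":0,"grip":0},{"offset":[28,46,-14],"twist":0,"grip":0},{"offset":[28,46,-10],"twist":0,"grip":0}]'

```text
time: 4.42
tool_pos: [0.5184, -0.2396, 0.2504]
tool_rot: [0.001, 0.991, -0.132, 0.002]
contact_force: [-0.5, 0.1, -0.2]
gripper_width: 0.0
```

Request:
play_rows --increments '[{"offset":[0,0,3],"twist":0,"grip":0},{"offset":[0,0,6],"twist":0,"grip":0},{"offset":[0,0,8],"twist":0,"grip":0},{"offset":[0,0,8],"twist":0,"grip":0}]'

```text
time: 4.75
tool_pos: [0.5183, -0.2381, 0.2454]
tool_rot: [0.0, 0.992, -0.13, -0.001]
contact_force: [-12.1, 4.2, 24.2]
gripper_width: -0.002
```

Request:
play_rows --increments '[{"offset":[0,0,-16],"twist":0,"grip":0},{"offset":[0,-34,-16],"twist":0,"grip":0},{"offset":[0,-64,-16],"twist":0,"grip":0},{"offset":[0,-92,-16],"twist":0,"grip":0},{"offset":[0,-92,-10],"twist":0,"grip":0}]'

```text
time: 5.17
tool_pos: [0.5423, -0.1452, 0.2514]
tool_rot: [-0.001, 0.992, -0.128, 0.001]
contact_force: [-0.6, -0.8, 0.8]
gripper_width: 0.003
```

Request:
play_rows --increments '[{"offset":[0,0,3],"twist":0,"grip":0},{"offset":[0,0,6],"twist":0,"grip":0},{"offset":[0,0,9],"twist":0,"grip":0},{"offset":[0,0,9],"twist":0,"grip":0}]'

```text
time: 5.5
tool_pos: [0.5422, -0.1496, 0.2454]
tool_rot: [-0.001, 0.991, -0.131, -0.001]
contact_force: [-8.3, 7.8, 20.1]
gripper_width: -0.002
```

Request:
play_rows --increments '[{"offset":[0,0,-16],"twist":0,"grip":0},{"offset":[-28,0,-16],"twist":0,"grip":0},{"offset":[-56,0,-16],"twist":0,"grip":0},{"offset":[-56,0,-10],"twist":0,"grip":0}]'

```text
time: 5.83
tool_pos: [0.4842, -0.1346, 0.2508]
tool_rot: [-0.0, 0.991, -0.131, -0.002]
contact_force: [-0.7, 0.3, -0.9]
gripper_width: -0.001
```

Request:
play_rows --increments '[{"offset":[0,0,3],"twist":0,"grip":0},{"offset":[0,0,6],"twist":0,"grip":0},{"offset":[0,0,9],"twist":0,"grip":0},{"offset":[0,0,9],"twist":0,"grip":0}]'

```text
time: 6.17
tool_pos: [0.4888, -0.1359, 0.2454]
tool_rot: [0.0, 0.991, -0.131, -0.001]
contact_force: [-7.9, 2.8, 15.8]
gripper_width: -0.001
```

Request:
play_rows --increments '[{"offset":[0,0,-16],"twist":0,"grip":0},{"offset":[0,34,-16],"twist":0,"grip":0},{"offset":[0,64,-16],"twist":0,"grip":0},{"offset":[0,92,-16],"twist":0,"grip":0},{"offset":[0,92,-10],"twist":0,"grip":0}]'

```text
time: 6.58
tool_pos: [0.4644, -0.2283, 0.2544]
tool_rot: [0.002, 0.991, -0.133, 0.002]
contact_force: [0.6, 0.8, 0.5]
gripper_width: 0.0
```

Request:
play_rows --increments '[{"offset":[0,0,3],"twist":0,"grip":0},{"offset":[0,0,6],"twist":0,"grip":0},{"offset":[0,0,10],"twist":0,"grip":0},{"offset":[0,0,10],"twist":0,"grip":0}]'

```text
time: 6.92
tool_pos: [0.4647, -0.2237, 0.2454]
tool_rot: [0.0, 0.992, -0.13, -0.001]
contact_force: [-8.7, 2.8, 17.3]
gripper_width: 0.003
```

Request:
play_rows --increments '[{"offset":[0,0,-20],"twist":0,"grip":0},{"offset":[-20,-30,-40],"twist":0,"grip":0},{"offset":[-40,-46,-70],"twist":0,"grip":0},{"offset":[-60,-46,-100],"twist":0,"grip":0},{"offset":[-60,-46,-100],"twist":0,"grip":0}]'

```text
time: 7.33
tool_pos: [0.4178, -0.1622, 0.349]
tool_rot: [0.002, 0.992, -0.129, 0.005]
contact_force: [0.8, -1.1, 1.7]
gripper_width: -0.002
```

```bash
python3 look.py pics/d.png insert nest mixer paddle_pad control; python3 -c "
import cv2;a=cv2.imread('pics/d.png');cv2.imwrite('pics/d2.png',cv2.resize(a[0:260,60:520],(800,452)))"
```

```text
t 7.33 tcp [ 0.4178 -0.1622  0.349 ] q [ 0.002   0.9916 -0.1291  0.0046] F [ 0.8 -1.1  1.7] M [-0.04 -0.03  0.02] g -0.0
309.70691628693146 321.8572103548153 203.10422478218632 [[-0.256, -0.935, -0.244, 0.482], [-0.967, 0.248, 0.061, -0.18], [0.004, 0.251, -0.968, 0.319], [0.0, 0.0, 0.0, 1.0]]
tip_of insert 0.82 [ 0.5025 -0.1859  0.0609]
boxes_of insert 0.94 [ 0.5016 -0.1864  0.0724]
tip_of nest 0.33 [ 0.5042 -0.187   0.0614]
boxes_of nest 0.93 [ 0.4551 -0.1748  0.0612]
tip_of mixer 0.27 [ 0.5102 -0.4806 -0.003 ]
boxes_of mixer 0.55 [ 0.4576 -0.1767  0.0602]
tip_of paddle_pad 0.63 [0.4738 0.1851 0.0992]
boxes_of paddle_pad 0.89 [0.4845 0.1761 0.0925]
tip_of control 0.81 [ 0.5036  0.1814 -0.0007]
boxes_of control 0.91 [0.4981 0.1566 0.0388]
```

View pics/d2.png

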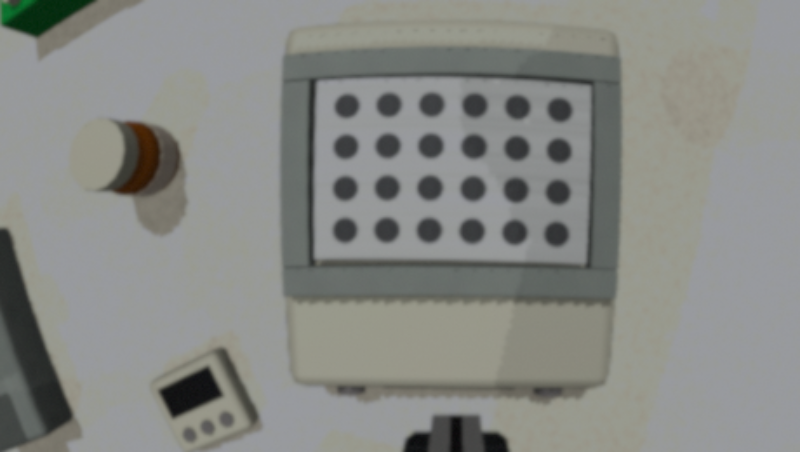

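The block now looks level and flush: the frame gap is even, all four corner presses stopped at TCP z 0.2454, and the network puts its top at 72.4 mm. Next is the control.

Request:
play_rows --increments '[{"offset":[-11,-34,-10],"twist":0,"grip":0},{"offset":[-22,-68,-20],"twist":0,"grip":0},{"offset":[-33,-102,-25],"twist":0,"grip":0},{"offset":[-44,-136,-25],"twist":0,"grip":0},{"offset":[-55,-170,-25],"twist":0,"grip":0}]'

```text
time: 8.3
tool_pos: [0.4085, 0.0159, 0.3683]
tool_rot: [-0.0, 0.991, -0.131, 0.001]
contact_force: [0.5, 0.3, 0.3]
gripper_width: 0.002
```

Request:
play_rows --increments '[{"offset":[-11,-34,0],"twist":-0.1,"grip":0},{"offset":[-22,-68,0],"twist":-0.2,"grip":0},{"offset":[-33,-102,0],"twist":-0.26,"grip":0},{"offset":[-45,-140,0],"twist":-0.26,"grip":0},{"offset":[-45,-140,0],"twist":-0.26,"grip":0}]'

```text
time: 8.72
tool_pos: [0.4005, 0.1665, 0.3676]
tool_rot: [-0.001, 1.0, 0.003, -0.0]
contact_force: [-0.1, -0.5, -0.1]
gripper_width: 0.0
```

```bash
python3 look.py pics/e.png paddle_pad control; python3 -c "
import cv2;a=cv2.imread('pics/e.png');cv2.imwrite('pics/e2.png',cv2.resize(a[0:260,100:500],(800,520)))"
```

```text
t 8.72 tcp [0.4005 0.1665 0.3676] q [-1.4e-03  1.0e+00  2.9e-03 -4.0e-04] F [-0.1 -0.5 -0.1] M [-0.03  0.02  0.02] g 0.0
309.70691628693146 321.8572103548153 203.10422478218632 [[0.006, -0.965, -0.262, 0.466], [-1.0, -0.006, -0.0, 0.166], [-0.002, 0.262, -0.965, 0.337], [0.0, 0.0, 0.0, 1.0]]
tip_of paddle_pad 0.59 [0.4728 0.1837 0.0978]
boxes_of paddle_pad 0.78 [0.4799 0.1839 0.0981]
tip_of control 0.7 [ 0.5032  0.186  -0.0019]
boxes_of control 0.55 [0.4969 0.1811 0.0389]
```

View pics/e2.png

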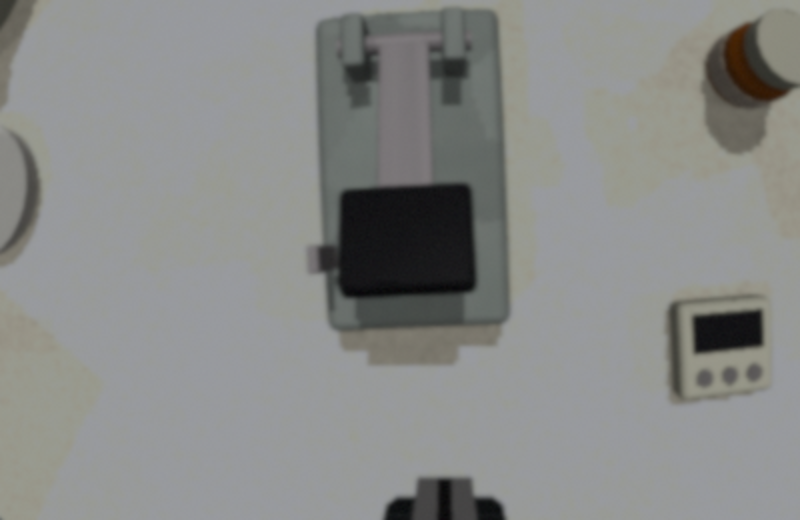

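The pad is at crop (407,240), with the post top to its left at about (322,258) and the hinge at the far end. The control's yaw is small.

```bash
python3 - <<'E'
from px import *
k=manip.get_calibration('wrist');T=np.array(k['T'])
for n,z,p in [('pad',.100,[(340,190),(470,185),(475,290),(345,296)]),('box',.04,[(318,20),(497,10),(510,318),(330,328)]),('post',.084,[(313,257)])]:
    P=np.array([ray(T,k,100+u/2,v/2,z)[:2] for u,v in p]); print(n,P.mean(0).round(4),P.round(4).tolist())
    for i in range(len(P)):
        d=P[(i+1)%len(P)]-P[i]; print(' len',np.linalg.norm(d).round(4),'ang',np.degrees(np.arctan2(d[1],d[0])).round(2))
E
```

```text
pad [0.4689 0.1729] [[0.4887, 0.1982], [0.4897, 0.149], [0.4495, 0.1471], [0.4477, 0.197]]
 len 0.0492 ang -88.79
 len 0.0403 ang -177.29
 len 0.05 ang 92.07
 len 0.041 ang 1.68
box [0.5064 0.1735] [[0.582, 0.2196], [0.585, 0.1328], [0.4314, 0.127], [0.4271, 0.2145]]
 len 0.0868 ang -88.01
 len 0.1538 ang -177.84
 len 0.0876 ang 92.8
 len 0.155 ang 1.88
post [0.4629 0.2126] [[0.4629, 0.2126]]
 len 0.0 ang 0.0
```

```bash
python3 look.py pics/f.png paddle_pad control; python3 - <<'E'
from px import *
k=manip.get_calibration('wrist');T=np.array(k['T'])
a=cv2.imread('pics/f.png');e=cv2.imread('pics/e.png')
print(cv2.phaseCorrelate(np.float32(cv2.cvtColor(e[:230],6)),np.float32(cv2.cvtColor(a[:230],6))))
g=a.max(2); m=(g<45).astype(np.uint8); n,l,s,c=cv2.connectedComponentsWithStats(m)
for i in range(1,n):
    if s[i,4]>500: print(s[i],c[i],ray(T,k,*c[i],.100).round(4))
cv2.imwrite('pics/f2.png',cv2.resize(a[0:260,100:500],(800,520)))
E
```

```text
t 8.97 tcp [0.4018 0.1606 0.3675] q [ 2.0e-04  1.0e+00 -1.9e-03 -2.0e-04] F [-0.3 -1.3  0.5] M [-0.02 -0.07  0.01] g 0.0
309.70691628693146 321.8572103548153 203.10422478218632 [[-0.004, -0.965, -0.261, 0.468], [-1.0, 0.004, -0.001, 0.159], [0.002, 0.261, -0.965, 0.337], [0.0, 0.0, 0.0, 1.0]]
tip_of paddle_pad 0.88 [0.4763 0.1862 0.1001]
tip_of paddle_pad 0.46 [ 0.5036 -0.1837  0.061 ]
boxes_of paddle_pad 0.92 [0.4795 0.1846 0.096 ]
tip_of control 0.76 [ 0.5014  0.1816 -0.0013]
boxes_of control 0.82 [0.4982 0.1793 0.0415]
((-0.5736990164807594, 1.452827121833863), 0.0768911337852478)
[  11   11   76   68 2271] [48.85953325 45.001321  ] [0.5743 0.4409 0.1   ]
[ 251   94   76   57 3621] [291.91024579 122.90637945] [0.4668 0.1817 0.1   ]
[  24  144   26   54 1016] [ 36.29429134 169.63976378] [0.4429 0.4714 0.1   ]
[441 156  33  20 552] [456.96557971 164.92934783] [0.4357 0.0479 0.1   ]
[  103   240   439   160 42716] [321.92759153 343.47785373] [0.261  0.1598 0.1   ]
[   0  273  100  118 1834] [ 42.68647764 333.37077426] [0.205  0.5748 0.1   ]
```

Request:
play_rows --increments '[{"offset":[30,-9,0],"twist":0,"grip":0},{"offset":[55,-18,10],"twist":0,"grip":0},{"offset":[71,-22,35],"twist":0,"grip":0},{"offset":[71,-22,60],"twist":0,"grip":0},{"offset":[71,-22,72],"twist":0,"grip":0}]'

```text
time: 9.63
tool_pos: [0.4725, 0.1827, 0.2925]
tool_rot: [0.001, 1.0, -0.002, -0.002]
contact_force: [-1.0, 0.5, -0.9]
gripper_width: 0.001
```

Request:
play_rows --increments '[{"offset":[0,0,4],"twist":0,"grip":0},{"offset":[0,0,8],"twist":0,"grip":0},{"offset":[0,0,11],"twist":0,"grip":0},{"offset":[0,0,14],"twist":0,"grip":0},{"offset":[0,0,16],"twist":0,"grip":0}]'

```text
time: 10.05
tool_pos: [0.4728, 0.1834, 0.2808]
tool_rot: [-0.0, 1.0, -0.001, 0.001]
contact_force: [0.0, 0.0, -0.3]
gripper_width: 0.001
```

Request:
play_rows --increments '[{"offset":[0,0,3],"twist":0,"grip":0},{"offset":[0,0,5],"twist":0,"grip":0},{"offset":[0,0,7],"twist":0,"grip":0},{"offset":[0,0,9],"twist":0,"grip":0},{"offset":[0,0,10],"twist":0,"grip":0}]'

```text
time: 10.47
tool_pos: [0.4729, 0.1835, 0.2704]
tool_rot: [-0.0, 1.0, -0.001, 0.0]
contact_force: [-1.7, -0.7, 5.1]
gripper_width: 0.005
```

Request:
play_rows --increments '[{"offset":[0,0,2],"twist":0,"grip":0},{"offset":[0,0,4],"twist":0,"grip":0},{"offset":[0,0,5],"twist":0,"grip":0},{"offset":[0,0,6],"twist":0,"grip":0},{"offset":[0,0,6],"twist":0,"grip":0}]'

```text
time: 10.88
tool_pos: [0.4729, 0.1835, 0.2646]
tool_rot: [-0.0, 1.0, -0.001, 0.0]
contact_force: [-1.9, 0.8, 6.6]
gripper_width: 0.0
```

Request:
play_rows --increments '[{"offset":[0,0,2],"twist":0,"grip":0},{"offset":[0,0,4],"twist":0,"grip":0},{"offset":[0,0,6],"twist":0,"grip":0},{"offset":[0,0,6],"twist":0,"grip":0}]'

```text
time: 11.22
tool_pos: [0.4729, 0.1835, 0.2587]
tool_rot: [-0.0, 1.0, -0.001, 0.0]
contact_force: [-2.8, -1.5, 8.9]
gripper_width: 0.004
```

```bash
python3 look.py pics/g.png insert paddle_pad; python3 - <<'E'
from h import *
ims=[]
for c in('scene','side'):
    a=manip.grab_frame(c); k=manip.get_calibration(c); T=np.array(k['T'])
    p=np.linalg.inv(T)@np.r_[.463,.19,.085,1]; u=int(k['fx']*p[0]/p[2]+k['cx']);v=int(k['fy']*p[1]/p[2]+k['cy'])
    print(c,u,v); ims.append(cv2.resize(a[v-40:v+40,u-40:u+40],(400,400),interpolation=cv2.INTER_CUBIC))
    for d in manip.tip_of('paddle_pad',c)[:1]+manip.tip_of('insert',c)[:1]: print(d['p'],w(c,d['xyz']).round(4))
cv2.imwrite('pics/g2.png',np.hstack(ims)); st()
E
```

```text
t 11.22 tcp [0.4729 0.1835 0.2587] q [-2.0e-04  1.0e+00 -1.1e-03  3.0e-04] F [-2.8 -1.5  8.9] M [0.01 0.58 0.06] g 0.0
309.70691628693146 321.8572103548153 203.10422478218632 [[-0.002, -0.966, -0.26, 0.539], [-1.0, 0.002, -0.0, 0.182], [0.001, 0.26, -0.966, 0.228], [0.0, 0.0, 0.0, 1.0]]
boxes_of paddle_pad 0.7 [0.5071 0.1864 0.0726]
scene 393 202
0.87 [0.4633 0.1843 0.0847]
0.6 [ 0.5009 -0.1815  0.0581]
side 344 247
0.52 [0.4614 0.1808 0.0863]
0.29 [ 5.017e-01 -1.856e-01 -4.000e-04]
t 11.77 tcp [0.473  0.1835 0.2591] q [-2.0e-04  1.0e+00 -1.1e-03  4.0e-04] F [-2.3 -0.5  7.8] M [-0.1   0.52 -0.04] g 0.0
```

View pics/g2.png

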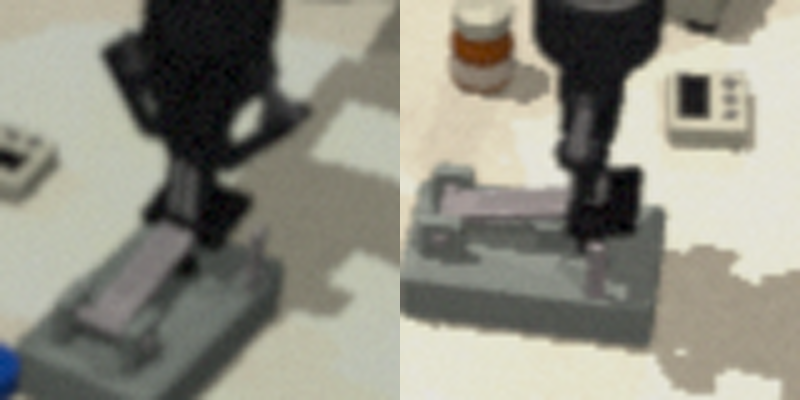

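View pics/g.png

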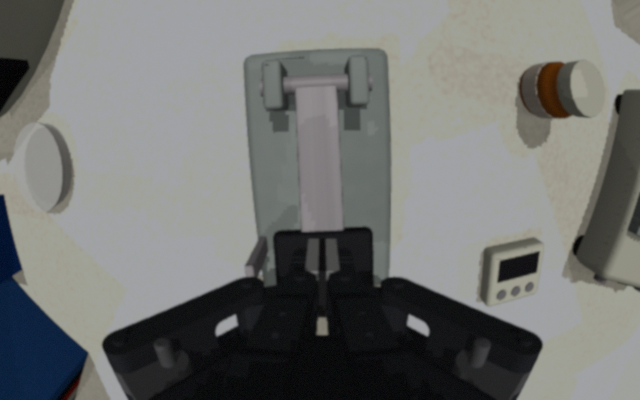

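The side crop shows the fingertip on the black pad, with the post just beside it. Networks put the pad top at about 85–86 mm, tip height gives 85.7 mm, and the moment places contact on the tip's near edge, at the pad's middle. I'll go 2 mm further down.

Request:
play_rows --increments '[{"offset":[0,0,1],"twist":0,"grip":0},{"offset":[0,0,1.8],"twist":0,"grip":0},{"offset":[0,0,1.8],"twist":0,"grip":0},{"offset":[0,0,1.8],"twist":0,"grip":0},{"offset":[0,0,1.8],"twist":0,"grip":0}]'

```text
time: 12.18
tool_pos: [0.4729, 0.1835, 0.2573]
tool_rot: [-0.0, 1.0, -0.001, 0.0]
contact_force: [-3.3, -0.0, 8.8]
gripper_width: -0.002
```

```bash
python3 - <<'E'
from h import *
for c in('scene','side'):
    for i in range(3):
        manip.grab_frame(c)
        for d in manip.tip_of('paddle_pad',c)[:1]+manip.tip_of('insert',c)[:1]: print(c,round(d['p'],2),w(c,d['xyz']).round(4))
st()
E
```

```text
scene 0.46 [ 0.5178  0.4697 -0.0061]
scene 0.97 [ 0.5044 -0.1813  0.0569]
scene 0.75 [0.4651 0.1845 0.0816]
scene 0.57 [ 0.5048 -0.1808  0.0581]
scene 0.68 [0.4614 0.1868 0.0878]
scene 0.94 [ 0.5003 -0.1821  0.0592]
side 0.53 [0.4602 0.1807 0.0835]
side 0.37 [ 0.516  -0.477   0.0045]
side 0.86 [0.4649 0.1819 0.0849]
side 0.72 [0.4576 0.182  0.0838]
t 13.08 tcp [0.4729 0.1836 0.2573] q [-2.e-04  1.e+00 -1.e-03  3.e-04] F [-3.9 -1.2  9.3] M [-0.06  0.65 -0.02] g -0.0
```

```bash
python3 -c "
from h import *
print(manip.job_done()); st()"
```

```text
the job is handed in; nothing more can be done
None
the job is handed in; nothing more can be done
```

I handed the job in at about 13 s of robot time. The block is pressed home, and the arm is still holding the paddle about half way down.

**Block:** I pressed it with shut fingertips at the centre and then over each corner. All five presses hit a hard stop at the same tool height (TCP z 0.2453–0.2454), which puts the block's top at about 72 mm. The wrist picture showed it level and flush with the frame. Later network readings put its underside at 57–59 mm from the scene camera (60 mm nominal, within their error). The side camera's reading was off, one time naming a place well away from the mixer.

**Paddle:** I pressed slowly with the fingertip's near edge at the middle of the pad, and never went below the half-way height.
- **Height:** at the end the tip stood at about 84 mm, the height of the post's top.
- **Force:** about 9 N, against a nominal 8 N.
- **Network readings:** these put the pad at 82–88 mm, averaging about 84 mm. One low-confidence scene reading was nowhere near the control, so I ignored it.

**Other items:** the arm only touched the block and the paddle. I did not measure the bystanders again at the end, but the jar, timer and petri dish looked undisturbed in the last wrist picture.

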